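# Gauge a casting frame with spacer blocks

### The arm

A 7-joint arm with a two-finger parallel gripper is mounted at the origin on a cart in front of the work surface, level with it; the furniture and walls round the work are solid. World frame = base frame: x ahead of the robot, y to its left, z up, the work surface at z = 0. Lengths are in m, angles in rad, forces in N, time in s.
With the tool pointing down it reaches from about 0.35 to 0.775 m from the base axis. Payload 3.1 kg.
Tool frame: the origin (TCP) lies midway between the tips of the shut fingers; the grasp point (between the pads) lies 19 mm behind it (tcp_to_grasp is the distance from the TCP to the grasp point, in m); z points along the fingers, y is the line along which they close (so a half turn about z gives the same grasp; the last joint's range is limited). The gripper opens to 85 mm and grips with 20 to 120 N. Pads are 22 mm wide; open, the fingers measure 114 mm over their backs; the gripper's body (76 mm by 85 mm) begins 54 mm behind the grasp point. The pads swing forward as they close: fully open they stand 13 mm farther back than shut.
Start: joints at [-1.215, 0.311, 0.014, 1.512, -0.004, 1.319, -0.027], TCP at [0.213, 0.507, 0.231] pointing down, gripper open.
Joint ranges: [-2.7, 2.7], [-0.3, 1.91], [-1.27, 1.3], [0.12, 2.57], [-1.44, 4.58], [0.2, 2.03], [-3.05, 3.05]. Speed limits (rad/s): [2.79, 2.79, 3.14, 3.14, 3.14, 3.14, 3.14].

### API

Orientations are given as a rotation vector (axis times angle).
In Python, from bench import get_obs, read_camera, get_calibration, hand_in, find_in, outline_of, spot_point, tcp_to_grasp gives the robot as it stands.
- The arm moves only by the tool apply_moves, never from a script. Its argument "targets" is a list of rows, each an object with "dp": the shift along the tool's x, y, z in cm, a list of three; "rotation": the turn, a rotation vector about the tool's x, y, z in degrees, a list of three. A call has 1 to 5 rows; each row shifts and turns the commanded pose from where the row before left it, along the tool's axes as they then stand; what a row does not reach is not made up. A row lasts 1/10 s, in which the tool goes at most 50 mm and 8.59 degrees, less where a joint would pass 70% of its speed; a pose out of reach is approached as far as the arm can. A call is refused whole if a number of a shift passes 5 or a number of a turn 8.59, either way. A call with a gripper value outside its range is refused whole. "hand" is the opening, from -1 (shut) to 1 (fully open), so that 0 is half open, set as the call begins (left out, the last holds). The fingers move at their own pace and stop on an object; "squeeze" is the grip in N (left out, the last holds). Time passes only in rows, so rows that do not move let the fingers close. It gives the time, the measured TCP pose, the force, the opening and the grip force at its end, in the units of the state.
- get_obs(): the state, without advancing time (a new reading comes with each control period).
- read_camera(name): name is "side" or "top" or "wrist"; returns the picture (420x560x3 uint8, red, green, blue); there is no depth.
- get_calibration(name): a dict with "fx", "fy", "cx", "cy" (pixels), "view" (4x4, takes a point from world to camera coordinates). Camera axes: x right, y down, z forward; pixel columns grow to the right and rows downward; lengths in m; the calibration is good to about 2 mm. A picture is of the moment at which its call begins: read the wrist's pose just before it. get_calibration takes no time and is no camera call; for the wrist camera it gives the pose at the moment of the call.
- hand_in(): hands the job in; it is judged then, once.
Trained networks look in the newest picture that a camera, given by its name, has taken for a name from the list of things; names that differ only in an ending like _2 or _b are one class to them, and where a whole thing is asked for, a point or a joint stands for the part that bears it (a point fixed in the world has none). Each returns a list of dicts, best first, with "confidence" (0 to 1); they miss things now and then, are a little off and sometimes report something else, mostly with a low value. They report only what shows in the picture. A call takes as long as a camera call. They do not tell look-alikes from the thing itself.
- find_in(camera, name): "extent" ([centre column, centre row, width, height] in pixels, round what is visible of it).
- outline_of(camera, name): "region" (420x560 bool, what is visible of it) and "extent" ([centre column, centre row, width, height] in pixels, round what is visible of it).
- spot_point(camera, name): "centre" ([column, row] in pixels: a listed point, or the origin of a listed thing).
The state is a dict: "time": time; "joint_positions": joint angles; "joint_velocities": joint speeds; "joint_torque": joint torques, N m; "ee_pos": TCP position; "orientation": TCP orientation; "ft_force": force on the tool from outside, world axes, zero at the start; "wrist_torque": the same for the moment, N m; "finger_gap": finger opening in m; "gripper_force": force on a finger pad.
Only numpy, scipy, OpenCV 4.12 (cv2) and the standard library are available. Lean on these libraries where they do the work, as an engineer would, in place of code of your own. Each camera call takes 0.05 s, during which the arm holds its last target. There are 200 camera calls.

### The job

The adjustable casting frame has been clamped to an unknown width and wants gauging with the spacer blocks. The thin yellow block has been tried already and is too loose, so find the thickest of the blocks that drops freely into the gap between fence and jaw, and leave it standing there upright, lengthwise along the gap, fully down on the base plate.

Things in the scene. Friction and masses are not known exactly. Their poses are not given: they have to be found in the camera images.
- frame: Casting frame, fixed to the table, turned up to 20 degrees: an aluminium base plate 150 x 145 mm and 6 mm thick with a dark steel fence (120 mm long along the frame's x, 20 mm thick, its top 36 mm above the table). Origin on the table surface, below the middle of the fence's inner face. x runs along the fence and the gap, y points across the gap from the fence to the jaw, z up. The plate spans x -75 to +75 mm, y -30 to +115 mm; the fence lies at y -20 to 0 mm.
- jaw: The frame's dark steel jaw, 120 mm long, standing on the base plate and clamped there: it cannot be moved. Its top is 36 mm above the table, level with the fence; a low foot with two black thumb screws lies behind it (to +y, up to 42 mm from the inner face, lower than the jaw). Origin at the foot of the middle of its inner face, on the base plate; axes parallel to the frame's, so the gap's width is the jaw origin's y in the frame: between 35 and 60 mm. The gap is 30 mm deep.
- medium_block: Blue plastic spacer block with two black dots on top, standing loose on the table: 66 mm long (its x), 26 mm thick (its y), 75 mm high, 0.12 kg. Origin at the centre of its underside, z up. Standing in the frame it projects 45 mm above fence and jaw, so fingers that hold its upper part stay above them.
- thick_block: Green plastic spacer block with three black dots on top, standing loose on the table: 66 mm long (its x), 40 mm thick (its y), 75 mm high, 0.17 kg. Origin at the centre of its underside, z up. A block drops in freely where it has 5 mm of play or more. (The thin yellow block with one dot, 14 mm thick, of the same length and height, stands near by and is not wanted.)
Things that resemble listed ones, but are neither listed nor needed, are in the scene too. There is more than one size of the medium_block; the one meant has the size given above.

How it is judged:
At the end, for the whole second after the job is handed in: Between fence and jaw stands, at rest, the green block, or the blue one if the gap is under 47 mm (green would have under 7 mm of play): underside on the base plate within 4 mm, centre within 45 mm of the gap's middle along the fence, tilted under 7 degrees (((z of thick_block in the frame of frame between 0.003 and 0.01 m and x of thick_block in the frame of frame between -0.045 and 0.045 m and y of thick_block in the frame of frame above 0.016 m and y of thick_block in the frame of jaw below -0.016 m and angle between thick_block's own z axis and vertical below 0.12 rad and linear speed of thick_block below 0.02 m/s) or (z of medium_block in the frame of frame between 0.003 and 0.01 m and x of medium_block in the frame of frame between -0.045 and 0.045 m and y of medium_block in the frame of frame above 0.009 m and y of medium_block in the frame of jaw below -0.009 m and angle between medium_block's own z axis and vertical below 0.12 rad and linear speed of medium_block below 0.02 m/s and y of jaw in the frame of frame below 0.047 m))); the robot touches nothing.
It also fails if it takes over 32 s, if anything falls off the work surface, if the arm or the gripper's body presses on something with over 40 N, if the wrist force passes 120 N, or if a joint passes its speed limit or range.

## Working session

There is one attempt and no reset: what is moved stays moved. The work goes in short steps, Python scripts to look and compute and a tool call to move; the robot and the scene stay as the last step left them, time stands still between calls to the robot, and variables do not carry over. Pictures are saved under pics/ and viewed, at most 10 in all, crops included, and the job is handed in when it is done.

Besides the shell and the picture viewer there is one more tool, called after "Call:" by a JSON object that holds its "name" and its "arguments", one argument or row to a line. apply_moves: Moves the arm, as the interface text tells. Its arguments: {"type":"object","properties":{"targets":{"type":"array","items":{"type":"object","properties":{"dp":{"type":"array","items":{"type":"number"}},"rotation":{"type":"array","items":{"type":"number"}}}}},"hand":{"type":"number"},"squeeze":{"type":"number"}},"required":["targets"]}

```bash
mkdir -p pics; python3 - <<'E'
from bench import *
import cv2,numpy as np
o=get_obs();print(o['time'],o['ee_pos'],o['orientation'],tcp_to_grasp)
ims=[]
for c in ('top','side'):
    im=read_camera(c);ims.append(im);cv2.imwrite(f'pics/{c}0.png',im[:,:,::-1])
    k=get_calibration(c);print(c,k['fx'],k['cx'],k['cy'],np.round(k['view'],4).tolist())
    for n in ('frame','jaw','medium_block','thick_block'):
        print(n,[(round(d['confidence'],2),np.round(d['extent']).tolist()) for d in find_in(c,n)],[(round(d['confidence'],2),np.round(d['centre'],1).tolist()) for d in spot_point(c,n)])
E
```

```text
0.0 [0.2127549 0.5063913 0.2302224] [-0.62052117 -3.07929797  0.00363829] 0.0187
top 464.1585653081643 280.88494991849785 209.6912696570382 [[-0.0208, -0.9998, 0.0055, 0.0339], [-0.9877, 0.0197, -0.1552, 0.4695], [0.1551, -0.0086, -0.9879, 0.8302], [0.0, 0.0, 0.0, 1.0]]
frame [(0.66, [374.0, 180.0, 90.0, 90.0])] [(0.69, [394.7, 185.1])]
jaw [(0.81, [363.0, 179.0, 36.0, 60.0])] [(0.72, [368.9, 180.1])]
medium_block [(0.98, [221.0, 282.0, 61.0, 47.0]), (0.78, [207.0, 162.0, 26.0, 43.0]), (0.77, [260.0, 168.0, 14.0, 30.0])] [(0.9, [209.6, 166.3]), (0.73, [259.6, 170.5]), (0.59, [223.1, 282.0])]
thick_block [(0.9, [169.0, 221.0, 35.0, 41.0])] []
side 478.12999178500985 277.3756682243186 215.08936710841456 [[0.9832, -0.1824, -0.0098, -0.4283], [-0.0984, -0.4839, -0.8696, 0.1106], [0.1539, 0.8559, -0.4937, 0.9012], [0.0, 0.0, 0.0, 1.0]]
frame [(0.71, [347.0, 294.0, 90.0, 54.0])] []
jaw [(0.65, [346.0, 278.0, 66.0, 28.0])] [(0.86, [345.4, 285.7]), (0.27, [263.5, 196.6])]
medium_block [(0.97, [327.0, 218.0, 28.0, 27.0]), (0.69, [319.0, 192.0, 29.0, 36.0]), (0.57, [220.0, 203.0, 41.0, 58.0])] [(0.79, [319.4, 208.3]), (0.75, [218.8, 223.3]), (0.74, [320.6, 229.5])]
thick_block [(0.72, [265.0, 181.0, 31.0, 37.0])] [(0.59, [265.7, 195.0])]
```

View pics/top0.png

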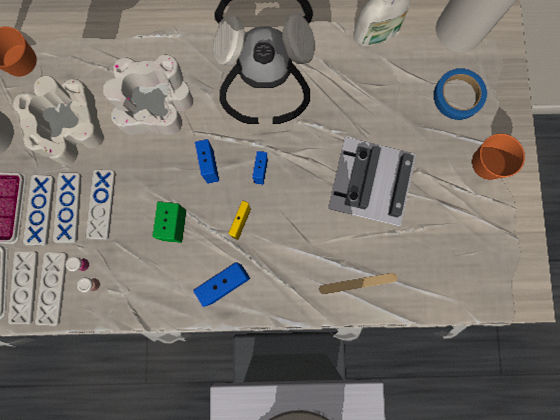

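View pics/side0.png

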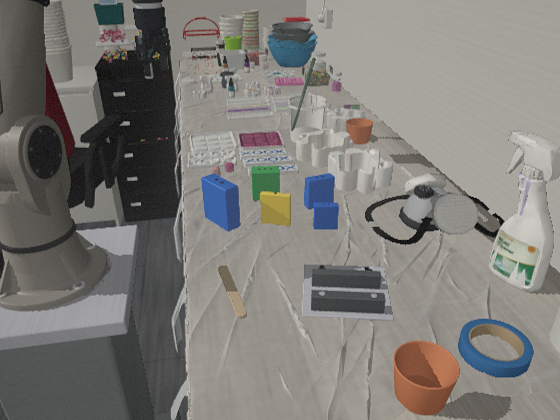

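```bash
cat > h.py <<'E'
from bench import *
import cv2,numpy as np
from scipy.spatial.transform import Rotation as R
def back(c,px,z,k=None):
    k=k or get_calibration(c);V=np.array(k['view']);px=np.atleast_2d(px).astype(float)
    d=np.c_[(px[:,0]-k['cx'])/k['fx'],(px[:,1]-k['cy'])/k['fy'],np.ones(len(px))]@V[:3,:3]
    o=-V[:3,:3].T@V[:3,3]
    return o+d*((z-o[2])/d[:,2])[:,None]
def proj(c,P,k=None):
    k=k or get_calibration(c);V=np.array(k['view']);q=np.atleast_2d(P)@V[:3,:3].T+V[:3,3]
    return np.c_[k['fx']*q[:,0]/q[:,2]+k['cx'],k['fy']*q[:,1]/q[:,2]+k['cy']]
def goto(pos,yaw=None):
    """prints translation (cm, tool axes) and then yaw turn about tool z (deg) after levelling; yaw=world angle of tool y mod 180"""
    o=get_obs();r=R.from_rotvec(o['orientation']);M=r.as_matrix()
    print('t',o['time'],'pos',np.round(o['ee_pos'],4),'tooly',np.round(np.degrees(np.arctan2(M[1,1],M[0,1])),1),'z',np.round(M[:,2],3),'q7',np.round(o['joint_positions'][6],2))
    print('dp cm',np.round(M.T@(np.array(pos)-o['ee_pos'])*100,2))
    if yaw is not None:
        d=(np.degrees(np.arctan2(M[1,1],M[0,1]))-yaw+90)%180-90
        print('turn z',round(d,1))
E
python3 - <<'E'
from h import *
c='top'
im=cv2.imread('pics/top0.png');hsv=cv2.cvtColor(im,cv2.COLOR_BGR2HSV)
for n,lo,hi,b in (('blue',(100,120,50),(125,255,255),[(185,130,50,60),(245,140,35,50),(185,255,70,55)]),('green',(45,100,40),(80,255,255),[(145,190,50,60)]),('yel',(20,120,60),(35,255,255),[(220,190,40,60)])):
  m=cv2.inRange(hsv,lo,hi)
  for x,y,w,h in b:
    s=np.zeros_like(m);s[y:y+h,x:x+w]=m[y:y+h,x:x+w]
    r=cv2.minAreaRect(cv2.findNonZero(cv2.morphologyEx(s,cv2.MORPH_CLOSE,np.ones((5,5)))))
    P=back(c,cv2.boxPoints(r),.075)
    print(n,np.round(r[0]),[round(np.linalg.norm(P[i+1]-P[i]),3) for i in (0,1)],P.mean(0).round(3))
print('frame~',back(c,[[394.7,185.1],[368.9,180.1],[383,183]],[0,.006,.03][0]).round(3))
goto([0.50,-0.16,0.25])
k=get_calibration('wrist');V=np.array(k['view']);o=get_obs();M=R.from_rotvec(o['orientation']).as_matrix()
print('cam in tool',M.T@(-V[:3,:3].T@V[:3,3]-o['ee_pos']),(V[:3,:3]@M).round(2).tolist(),k['fx'])
print(M.round(2).tolist())
E
```

```text
blue [207. 161.] [np.float64(0.03), np.float64(0.082)] [0.556 0.157 0.075]
blue [260. 167.] [np.float64(0.06), np.float64(0.022)] [0.543 0.061 0.075]
blue [221. 284.] [np.float64(0.094), np.float64(0.038)] [0.335 0.131 0.075]
green [169. 222.] [np.float64(0.069), np.float64(0.053)] [0.447 0.223 0.075]
yel [240. 219.] [np.float64(0.068), np.float64(0.021)] [0.448 0.098 0.075]
frame~ [[ 0.52  -0.201  0.   ]
 [ 0.531 -0.15   0.   ]
 [ 0.525 -0.178  0.   ]]
t 0.9 pos [0.2131 0.5071 0.2313] tooly 67.2 z [ 0.  0. -1.] q7 -0.03
dp cm [-52.29 -50.39  -1.87]
cam in tool [ 0.06837693 -0.00062571 -0.14220328] [[0.0, 1.0, 0.0], [-0.96, 0.0, -0.27], [-0.27, -0.0, 0.96]] 325.87643949658684
[[-0.92, 0.39, 0.0], [0.39, 0.92, 0.0], [-0.0, 0.0, -1.0]]
```

Call:
{"name": "apply_moves", "arguments": {
  "targets": [
    {"dp": [-2,-2,0]},
    {"dp": [-3,-2.8,0]},
    {"dp": [-3.2,-3,0]},
    {"dp": [-3.2,-3,0]},
    {"dp": [-3.2,-3,0]}
  ],
  "hand": 1
}}

```text
schema error: expected keys dp, rotation
```

Call:
{"name": "apply_moves", "arguments": {
  "targets": [
    {"dp": [-3.2,-3,0]},
    {"dp": [-3.2,-3,0]},
    {"dp": [-3.2,-3,0]},
    {"dp": [-3.2,-3,0]},
    {"dp": [-3.2,-3,0]}
  ]
}}

```text
schema error: expected keys dp, rotation
```

Call:
{"name": "apply_moves", "arguments": {
  "targets": [
    {"dp": [-3.2,-3,0]},
    {"dp": [-3.2,-3,0]},
    {"dp": [-3.2,-3,0]},
    {"dp": [-3.2,-3,0]},
    {"dp": [-3.2,-3,0]}
  ]
}}

```text
schema error: expected keys dp, rotation
```

Call:
{"name": "apply_moves", "arguments": {
  "targets": [
    {"dp": [-3.2,-3,1]},
    {"dp": [-2.5,-2.5,1]},
    {"dp": [-1,-1,1]},
    {"dp": [0,0,0]},
    {"dp": [0,0,0]}
  ]
}}

```text
schema error: expected keys dp, rotation
```

Call:
{"name": "apply_moves", "arguments": {
  "targets": [
    {"dp": [-2,-2,0],"rotation": [0,0,0]},
    {"dp": [-3,-2.8,0],"rotation": [0,0,0]},
    {"dp": [-3.2,-3,0],"rotation": [0,0,0]},
    {"dp": [-3.2,-3,0],"rotation": [0,0,0]},
    {"dp": [-3.2,-3,0],"rotation": [0,0,0]}
  ],
  "hand": 1
}}

```text
time: 1.4
ee_pos: [0.2947, 0.3217, 0.2315]
orientation: [0.62, 3.079, 0.001]
ft_force: [1.1, 0.7, 0.9]
finger_gap: 0.0849
gripper_force: 0.0
```

Call:
{"name": "apply_moves", "arguments": {
  "targets": [
    {"dp": [-3.2,-3,0],"rotation": [0,0,0]},
    {"dp": [-3.2,-3,0],"rotation": [0,0,0]},
    {"dp": [-3.2,-3,0],"rotation": [0,0,0]},
    {"dp": [-3.2,-3,0],"rotation": [0,0,0]},
    {"dp": [-3.2,-3,0],"rotation": [0,0,0]}
  ]
}}

```text
time: 1.9
ee_pos: [0.3841, 0.1214, 0.2317]
orientation: [0.62, 3.079, 0.002]
ft_force: [0.5, 0.3, -0.6]
finger_gap: 0.0853
gripper_force: 0.0
```

Call:
{"name": "apply_moves", "arguments": {
  "targets": [
    {"dp": [-3.2,-3,0],"rotation": [0,0,0]},
    {"dp": [-3.2,-3,0],"rotation": [0,0,0]},
    {"dp": [-3.2,-3,0.5],"rotation": [0,0,0]},
    {"dp": [-3.2,-3,0.5],"rotation": [0,0,0]},
    {"dp": [-3.2,-3,0.5],"rotation": [0,0,0]}
  ]
}}

```text
time: 2.4
ee_pos: [0.4737, -0.0787, 0.2165]
orientation: [0.619, 3.079, 0.001]
ft_force: [1.1, 0.9, -0.4]
finger_gap: 0.0851
gripper_force: 0.0
```

Call:
{"name": "apply_moves", "arguments": {
  "targets": [
    {"dp": [-3.2,-3,0.6],"rotation": [0,0,0]},
    {"dp": [-2,-2,0.5],"rotation": [0,0,0]},
    {"dp": [-1,-1,0.5],"rotation": [0,0,0]},
    {"dp": [0,0,0],"rotation": [0,0,0]},
    {"dp": [0,0,0],"rotation": [0,0,0]}
  ]
}}

```text
time: 2.9
ee_pos: [0.5068, -0.1558, 0.2002]
orientation: [-0.62, -3.079, -0.001]
ft_force: [-0.5, -0.1, -0.1]
finger_gap: 0.0854
gripper_force: 0.0
```

```bash
python3 - <<'E'
from h import *
goto([0.51,-.17,.2])
k=get_calibration('wrist');im=read_camera('wrist');cv2.imwrite('pics/w1.png',im[:,:,::-1])
np.save('k1.npy',k,allow_pickle=True)
print({a:k[a] for a in ('fx','fy','cx','cy')})
print(spot_point('wrist','jaw'),spot_point('wrist','frame'))
E
```

```text
t 2.9 pos [ 0.5068 -0.1558  0.2002] tooly 67.2 z [-0.001  0.001 -1.   ] q7 1.63
dp cm [-0.85 -1.18  0.01]
{'fx': 325.87643949658684, 'fy': 325.87643949658684, 'cx': 279.837244127181, 'cy': 209.57284628591685}
[{'centre': [287.6, 204.5], 'confidence': 0.95}] [{'centre': [248.6, 206.9], 'confidence': 0.72}]
```

View pics/w1.png

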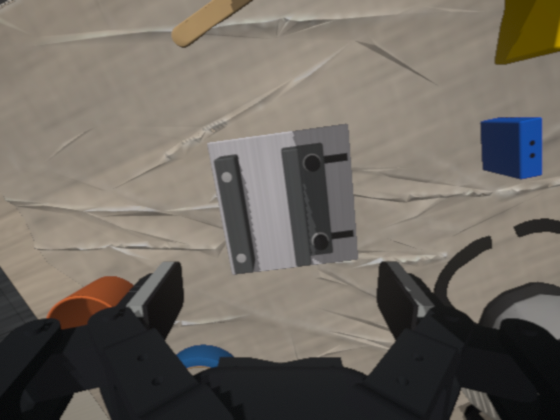

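```bash
python3 - <<'E'
import cv2
im=cv2.imread('pics/w1.png')[120:280,205:365]
cv2.imwrite('pics/w1c.png',cv2.resize(im,(600,600),interpolation=cv2.INTER_CUBIC))
g=cv2.cvtColor(cv2.imread('pics/w1.png'),cv2.COLOR_BGR2GRAY)
for r in (175,195,205,225,240): print(r,' '.join(f'{v}' for v in g[r,212:312]))
E
```

```text
175 141 143 150 144 114 83 72 70 76 97 125 141 146 146 146 146 145 143 132 108 83 73 70 67 58 48 42 42 58 92 125 149 159 160 160 161 161 160 159 162 164 164 162 159 158 157 158 160 161 160 158 158 159 160 162 163 164 165 165 164 163 162 160 159 159 160 160 159 158 159 157 143 108 78 71 71 70 71 72 73 71 71 72 72 71 70 71 66 57 51 50 51 50 50 50 51 50 50 50 50
195 151 156 162 162 151 147 151 139 107 79 71 70 70 69 70 70 72 71 70 70 71 71 72 72 71 71 68 61 51 43 42 51 75 99 111 127 147 158 161 161 160 159 160 163 163 162 160 159 157 158 161 161 160 159 159 159 160 162 163 163 164 165 164 162 161 159 158 159 159 159 158 157 157 154 131 95 74 69 69 70 71 71 71 71 71 70 70 71 70 67 60 55 57 64 66 58 52 50 49 50
205 170 170 170 172 173 170 158 151 150 133 99 76 70 70 70 70 70 71 71 71 70 70 70 72 72 72 71 70 67 60 50 42 43 55 83 102 110 121 144 157 160 160 159 158 160 162 162 160 159 159 157 158 161 161 159 158 158 159 160 163 163 162 164 164 162 160 158 158 157 158 158 157 156 157 155 140 107 76 70 69 69 70 71 71 70 70 70 70 69 69 68 62 54 51 56 63 64 57 51 49
225 121 120 119 121 125 128 132 136 137 137 138 145 147 126 92 74 71 70 69 70 70 71 71 71 70 71 71 72 73 73 72 70 63 53 44 41 47 70 96 111 128 147 156 159 159 158 157 158 160 160 159 158 158 157 158 159 159 158 157 157 157 159 160 159 159 160 160 159 158 157 156 156 156 155 153 154 155 150 127 92 72 69 69 69 71 71 70 69 69 70 70 70 68 64 56 51 57 64 68 68
240 151 151 149 147 147 146 146 144 144 144 144 142 139 139 146 145 120 87 73 70 71 69 70 71 71 72 71 71 71 72 72 72 73 72 68 60 50 42 42 58 86 103 112 129 148 156 158 156 155 156 157 157 157 157 157 157 156 158 158 156 155 155 155 157 158 157 156 157 158 157 157 156 155 156 155 152 151 152 153 148 125 91 72 70 70 70 71 71 69 70 70 71 71 71 69 64 58 61 72 92
```

View pics/w1c.png

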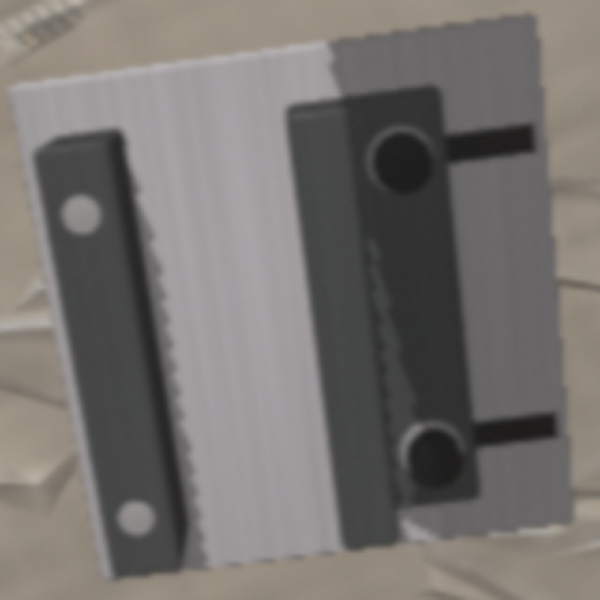

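```bash
cat > gap.py <<'E'
from h import *
k=np.load('k1.npy',allow_pickle=True).item()
g=cv2.cvtColor(cv2.imread('pics/w1.png'),cv2.COLOR_BGR2GRAY).astype(float)
def cross(v,i0,lev,up):
    i=i0
    while (v[i]-lev)*(1 if up else -1)<0: i+=1
    return i-1+(lev-v[i-1])/(v[i]-v[i-1])
A=[];B=[];C=[];D=[]
for r in range(182,238):
    v=g[r]; m=int(238+(r-195)*.163)          # fence dark side search start
    d=int(np.argmin(v[m-4:m+10]))+m-4
    i=d
    while v[i]<57: i-=1
    A.append((i+(v[i]-57)/(v[i]-v[i+1]),r))
    B.append((cross(v,d,75,True),r))
    e=d+25
    C.append((cross(v,e,113,False),r))
def line(P,z):
    Q=back('wrist',np.array(P),z,k)[:,:2];c=Q.mean(0);u=np.linalg.svd(Q-c)[2][0];n=np.array([-u[1],u[0]])
    print('z',z,'c',c.round(4),'ang',round(np.degrees(np.arctan2(u[1],u[0]))%180,2),'res mm',round(1e3*((Q-c)@n).std(),2));return c,u
a=line(A,.036);b=line(B,.006);c=line(C,.036);c0=line(C,.006)
def dist(p,q):
    n=np.array([-q[1][1],q[1][0]]);return abs((p[0]-q[0])@n)
print('gap top-top',dist(a,c),'bottom fence - jaw top',dist(b,c),'botbot',dist(b,c0),'fence lean',dist(a,b))
E
python3 gap.py
```

```text
z 0.036 c [ 0.5089 -0.1975] ang 164.99 res mm 0.04
z 0.006 c [ 0.5171 -0.1996] ang 165.02 res mm 0.04
z 0.036 c [ 0.5264 -0.1557] ang 164.84 res mm 0.03
z 0.006 c [ 0.5345 -0.1582] ang 164.84 res mm 0.03
gap top-top 0.04491647808837597 bottom fence - jaw top 0.044849496827651006 botbot 0.04454887108982614 fence lean 4.0093014290551975e-05
```

```bash
cat >> gap.py <<'E'
L=[(i[0],i[1]) for i in []]
O=[];J=[]
for r in range(182,238):
    v=g[r];m=int(205+(r-195)*.163)
    i=m+8
    while v[i]>110 : i+=1
    O.append((i-1+(v[i-1]-110)/(v[i-1]-v[i]),r))
o=line(O,.036);print('fence thickness',dist(o,a))
s=lambda p:np.array(p)/3.75+[205,120]-.37
P=back('wrist',s([(10,88),(535,15),(575,522),(105,577)]),.006,k)
print('plate',[round(np.linalg.norm(P[i]-P[i-1]),4) for i in (1,2,3,0)],P.mean(0))
P=back('wrist',s([(40,160),(112,577),(288,108),(343,549)]),.036,k)
print('len',np.linalg.norm(P[0]-P[1]),np.linalg.norm(P[2]-P[3]),P)
E
python3 gap.py|tail -8
```

```text
gap top-top 0.04491647808837597 bottom fence - jaw top 0.044849496827651006 botbot 0.04454887108982614 fence lean 4.0093014290551975e-05
z 0.036 c [ 0.5016 -0.2149] ang 164.98 res mm 0.05
fence thickness 0.01878488684948628
plate [np.float64(0.1422), np.float64(0.1478), np.float64(0.1422), np.float64(0.1468)] [ 0.52735048 -0.15765437  0.006     ]
len 0.1155503460442076 0.12011450895344455 [[ 0.45710047 -0.2014109   0.036     ]
 [ 0.56822242 -0.23309362  0.036     ]
 [ 0.46922565 -0.1392136   0.036     ]
 [ 0.58500216 -0.17120258  0.036     ]]
```

Call:
{"name": "apply_moves", "arguments": {
  "targets": [
    {"dp": [1.2,2,0],"rotation": [0,0,0]},
    {"dp": [2.2,3.6,0],"rotation": [0,0,0]},
    {"dp": [2.4,4,0],"rotation": [0,0,0]},
    {"dp": [2.4,4,0],"rotation": [0,0,0]},
    {"dp": [2.4,4,0],"rotation": [0,0,0]}
  ]
}}

```text
time: 3.55
ee_pos: [0.4766, 0.0497, 0.201]
orientation: [0.617, 3.079, 0.003]
ft_force: [1.4, 1.2, -0.2]
finger_gap: 0.0854
gripper_force: 0.0
```

Call:
{"name": "apply_moves", "arguments": {
  "targets": [
    {"dp": [2.4,4,0],"rotation": [0,0,0]},
    {"dp": [2.4,4,0],"rotation": [0,0,0]},
    {"dp": [2.4,4,0],"rotation": [0,0,0]},
    {"dp": [1.6,2,0],"rotation": [0,0,0]},
    {"dp": [0,0,0],"rotation": [0,0,0]}
  ]
}}

```text
time: 4.05
ee_pos: [0.4475, 0.2169, 0.2004]
orientation: [-0.602, -3.082, -0.005]
ft_force: [-0.5, -0.9, -0.1]
finger_gap: 0.0854
gripper_force: 0.0
```

```bash
cat > green.py <<'E'
from h import *
import sys
k=get_calibration('wrist');im=read_camera('wrist')[:,:,::-1].copy();cv2.imwrite(f'pics/{sys.argv[1]}.png',im)
hsv=cv2.cvtColor(im,cv2.COLOR_BGR2HSV);m=cv2.inRange(hsv,(45,80,30),(85,255,255))
n,l,st,_=cv2.connectedComponentsWithStats(m);i=1+np.argmax(st[1:,4]);m=(l==i).astype(np.uint8)
print('bbox',st[i])
v=hsv[:,:,2][m>0];print('V hist',np.histogram(v,10))
E
python3 green.py w2; python3 -c "
import h;h.goto([.447,.223,.2])"
```

```text
bbox [ 261  149   62   89 3631]
V hist (array([  21,   18,    8,   24,   24,   22,  260, 1242, 1902,  110]), array([ 55. ,  65.4,  75.8,  86.2,  96.6, 107. , 117.4, 127.8, 138.2,
       148.6, 159. ]))
t 4.1 pos [0.4488 0.2133 0.2005] tooly 67.6 z [-0.     0.001 -1.   ] q7 0.81
dp cm [0.54 0.83 0.05]
```

View pics/w2.png

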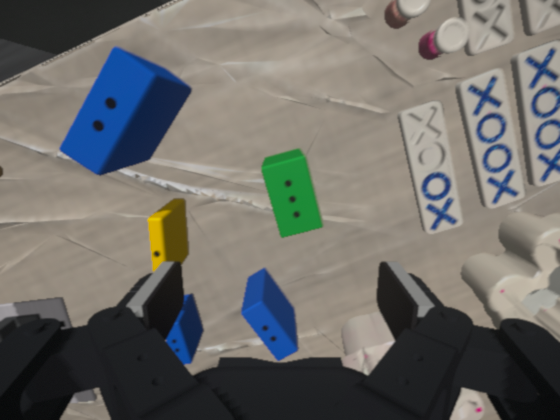

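```bash
python3 - <<'E'
from h import *
# picture pose: time of w2; arm was settling, so use dots + corners with the calibration now (settled) corrected little
im=cv2.imread('pics/w2.png');hsv=cv2.cvtColor(im,cv2.COLOR_BGR2HSV)
r=im[175:225,275:310];m=((r.max(2)<70)).astype(np.uint8)
n,l,st,c=cv2.connectedComponentsWithStats(m);D=[c[i]+[275,175] for i in range(1,n) if st[i,4]>8];print(np.round(D,1),st[1:,4])
P=back('wrist',D,.075);u=P[-1]-P[0];print(P.round(4),'dots dir',np.degrees(np.arctan2(u[1],u[0]))%180)
Q=back('wrist',[(263,167),(304,157),(323,228),(281,238)],.075);print(Q.round(4),Q.mean(0),[np.linalg.norm(Q[i]-Q[i-1]).round(4) for i in range(4)])
for a,b in((0,3),(1,2)):
    u=Q[b]-Q[a];print(np.degrees(np.arctan2(u[1],u[0]))%180)
print(spot_point('wrist','thick_block'))
g=cv2.resize(im[140:245,250:335],None,fx=5,fy=5,interpolation=cv2.INTER_CUBIC);cv2.imwrite('pics/w2c.png',g)
goto([*P.mean(0)[:2],.2],np.degrees(np.arctan2(u[1],u[0]))-90)
E
```

```text
[[287.7 183.1]
 [292.1 198.7]
 [296.  214. ]] [18 18 17]
[[0.4364 0.2248 0.075 ]
 [0.4502 0.2232 0.075 ]
 [0.464  0.2213 0.075 ]] dots dir 172.83435862980755
[[0.4162 0.211  0.075 ]
 [0.4213 0.2452 0.075 ]
 [0.4847 0.2384 0.075 ]
 [0.4794 0.2012 0.075 ]] [0.45040308 0.22393219 0.075     ] [np.float64(0.064), np.float64(0.0346), np.float64(0.0637), np.float64(0.0376)]
171.14496429218093
173.8422610054368
[{'centre': [289.6, 180.7], 'confidence': 0.58}]
t 4.15 pos [0.4498 0.2108 0.2006] tooly 67.4 z [ 0. -0. -1.] q7 0.81
dp cm [0.43 1.15 0.06]
turn z -16.4
```

Call:
{"name": "apply_moves", "arguments": {
  "targets": [
    {"dp": [0.8,1.5,0],"rotation": [0,0,-5]},
    {"dp": [0,0,0],"rotation": [0,0,-6]},
    {"dp": [0,0,0],"rotation": [0,0,-4.4]},
    {"dp": [0,0,0],"rotation": [0,0,0]},
    {"dp": [0,0,0],"rotation": [0,0,0]}
  ]
}}

```text
time: 4.65
ee_pos: [0.4494, 0.2254, 0.2006]
orientation: [0.209, 3.134, -0.0]
ft_force: [-0.3, -0.4, -0.2]
finger_gap: 0.0859
gripper_force: 0.0
```

```bash
cat > gd.py <<'E'
from h import *
import sys
# dots and top outline of the green block, seen by wrist camera
def look(name,z=.075):
    k=get_calibration('wrist');o=get_obs();im=read_camera('wrist')[:,:,::-1].copy();cv2.imwrite(f'pics/{name}.png',im)
    hsv=cv2.cvtColor(im,cv2.COLOR_BGR2HSV);m=cv2.inRange(hsv,(45,80,30),(85,255,255))
    n,l,st,_=cv2.connectedComponentsWithStats(m);i=1+np.argmax(st[1:,4]);x,y,w,h=st[i,:4];print('bbox',st[i])
    hull=np.zeros_like(m);cv2.fillConvexPoly(hull,cv2.convexHull(cv2.findNonZero((l==i).astype(np.uint8))),1)
    d=(cv2.erode(hull,np.ones((7,7)))>0)&(im.max(2)<70)
    n,l,st,c=cv2.connectedComponentsWithStats(d.astype(np.uint8));D=np.array([c[j] for j in range(1,n) if st[j,4]>8])
    P=back('wrist',D,z,k);u=P[-1]-P[0];a=np.degrees(np.arctan2(u[1],u[0]))%180
    print('dots',D.round(1).tolist(),P.round(4).tolist(),'dir',a);return P,a,o,k
if __name__=='__main__':
    P,a,o,k=look(sys.argv[1]);goto([*P.mean(0)[:2],.2],a-90)
E
python3 gd.py w3
```

```text
bbox [ 260  152   48   84 3703]
dots [[283.6, 184.0], [283.9, 200.1], [284.0, 216.0]] [[0.4345, 0.2298, 0.075], [0.4484, 0.2282, 0.075], [0.4623, 0.2265, 0.075]] dir 173.3227044491418
t 4.7 pos [0.4493 0.2257 0.2005] tooly 82.4 z [ 0. -0. -1.] q7 1.03
dp cm [0.12 0.23 0.05]
turn z -0.9
```

Call:
{"name": "apply_moves", "arguments": {
  "targets": [
    {"dp": [0.1,0.2,2.5],"rotation": [0,0,-0.9]},
    {"dp": [0,0,4],"rotation": [0,0,0]},
    {"dp": [0,0,4],"rotation": [0,0,0]},
    {"dp": [0,0,3.5],"rotation": [0,0,0]},
    {"dp": [0,0,2],"rotation": [0,0,0]}
  ]
}}

```text
time: 5.2
ee_pos: [0.4464, 0.2275, 0.0376]
orientation: [-0.181, -3.133, 0.004]
ft_force: [0.2, -0.4, 0.9]
finger_gap: 0.0854
gripper_force: 0.0
```

Call:
{"name": "apply_moves", "arguments": {
  "targets": [
    {"dp": [0,0,0],"rotation": [0,0,0]},
    {"dp": [0,0,0],"rotation": [0,0,0]},
    {"dp": [0,0,0],"rotation": [0,0,0]},
    {"dp": [0,0,0],"rotation": [0,0,0]},
    {"dp": [0,0,0],"rotation": [0,0,0]}
  ],
  "hand": -1,
  "squeeze": 40
}}

```text
time: 5.7
ee_pos: [0.4498, 0.2295, 0.0421]
orientation: [0.178, 3.133, 0.003]
ft_force: [-0.4, -0.7, 6.2]
finger_gap: 0.0398
gripper_force: 41.7
```

Call:
{"name": "apply_moves", "arguments": {
  "targets": [
    {"dp": [0,0,-2],"rotation": [0,0,0]},
    {"dp": [0,0,-4],"rotation": [0,0,0]},
    {"dp": [0,-1,-4],"rotation": [0,0,0]},
    {"dp": [-0.8,-3,-1],"rotation": [0,0,0]},
    {"dp": [-1.2,-3.9,0],"rotation": [0,0,0]}
  ]
}}

```text
time: 6.2
ee_pos: [0.4606, 0.1506, 0.1532]
orientation: [0.168, 3.132, 0.007]
ft_force: [1.6, -0.1, -1.4]
finger_gap: 0.0396
gripper_force: 41.0
```

Call:
{"name": "apply_moves", "arguments": {
  "targets": [
    {"dp": [-1.2,-3.9,0],"rotation": [0,0,0]},
    {"dp": [-1.2,-3.9,0],"rotation": [0,0,0]},
    {"dp": [-1.2,-3.9,0],"rotation": [0,0,0]},
    {"dp": [-1.2,-3.9,0],"rotation": [0,0,0]},
    {"dp": [-1.2,-3.9,0],"rotation": [0,0,0]}
  ]
}}

```text
time: 6.7
ee_pos: [0.4966, -0.0536, 0.1505]
orientation: [0.177, 3.136, 0.001]
ft_force: [1.2, 0.6, -2.3]
finger_gap: 0.0397
gripper_force: 41.0
```

Call:
{"name": "apply_moves", "arguments": {
  "targets": [
    {"dp": [-1.2,-3.9,0],"rotation": [0,0,0]},
    {"dp": [-1.2,-3.9,0],"rotation": [0,0,0]},
    {"dp": [-1,-3,0],"rotation": [0,0,4.2]},
    {"dp": [0,0,0],"rotation": [0,0,4.2]},
    {"dp": [0,0,0],"rotation": [0,0,0]}
  ]
}}

```text
time: 7.2
ee_pos: [0.5178, -0.1646, 0.1502]
orientation: [-0.411, -3.114, 0.0]
ft_force: [0.4, 1.2, -1.3]
finger_gap: 0.0396
gripper_force: 40.9
```

```bash
python3 -c "
import h;h.goto([.5222,-.1770,.085],74.95);print(h.get_obs()['finger_gap'])"
```

```text
t 7.2 pos [ 0.5178 -0.1646  0.1502] tooly 75.0 z [-0. -0. -1.] q7 1.81
dp cm [-0.75 -1.08  6.52]
turn z 0.0
0.03964801724301279
```

Call:
{"name": "apply_moves", "arguments": {
  "targets": [
    {"dp": [-0.7,-1.1,1.5],"rotation": [0,0,0]},
    {"dp": [0,0,2.3],"rotation": [0,0,0]},
    {"dp": [0,0,1.5],"rotation": [0,0,0]},
    {"dp": [0,0,0.5],"rotation": [0,0,0]},
    {"dp": [0,0,0],"rotation": [0,0,0]}
  ]
}}

```text
time: 7.7
ee_pos: [0.5218, -0.1743, 0.0916]
orientation: [-0.403, -3.114, -0.002]
ft_force: [-0.7, -0.6, -1.5]
finger_gap: 0.0393
gripper_force: 41.0
```

```bash
python3 - <<'E'
from gd import *
z=get_obs()['ee_pos'][2]-.042+.075
P,a,o,k=look('w4',z);np.save('k4.npy',k,allow_pickle=True)
M=R.from_rotvec(o['orientation']).as_matrix();print('dots in tool',((P-o['ee_pos'])@M).round(4).tolist())
goto([.5222,-.1770,.085],74.95)
for c in('top','side'):cv2.imwrite(f'pics/{c}4.png',read_camera(c)[:,:,::-1])
E
```

```text
bbox [  225   180   111   184 18175]
dots [[280.2, 268.8], [280.1, 302.3], [280.0, 333.9]] [[0.5071, -0.1711, 0.1246], [0.5206, -0.1746, 0.1246], [0.534, -0.1782, 0.1246]] dir 165.19910414134384
dots in tool [[0.0151, -0.0006, -0.033], [0.0012, -0.0006, -0.033], [-0.0127, -0.0006, -0.033]]
t 7.75 pos [ 0.5225 -0.175   0.0925] tooly 75.2 z [ 0.     0.001 -1.   ] q7 1.87
dp cm [-0.02 -0.21  0.75]
turn z 0.3
```

View pics/w4.png

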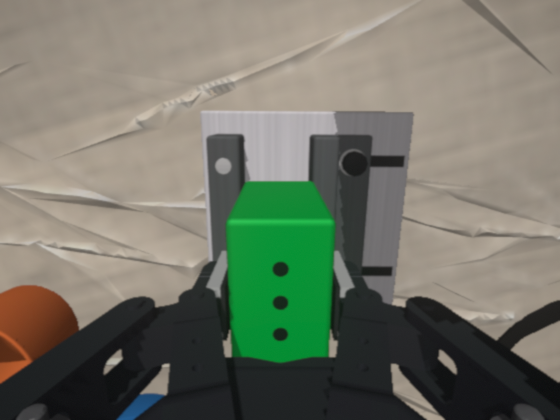

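```bash
python3 - <<'E'
from h import *
k=np.load('k4.npy',allow_pickle=True).item()
g=cv2.cvtColor(cv2.imread('pics/w4.png'),cv2.COLOR_BGR2GRAY).astype(float)
for r in (150,170): print(r,g[r,203:255].astype(int).tolist(),'|',g[r,300:318].astype(int).tolist())
o=get_obs();M=R.from_rotvec(o['orientation']).as_matrix()
def xc(v,s,lev):
    for i in range(s[0],s[1]):
        if (v[i]-lev)*(v[i+1]-lev)<=0: return i+(lev-v[i])/(v[i+1]-v[i])
F=[];J=[]
for r in range(145,180):
    v=g[r];f=xc(v,(237,250),57);j=xc(v,(300,318),113)
    if f:F.append((f,r))
    if j:J.append((j,r))
for n,A in(('fence',F),('jaw',J)):
    T=(back('wrist',np.array(A),.036,k)-o['ee_pos'])@M;print(n,len(A),np.median(A,0),'tool y',T[:,1].mean(),T[:,1].std(),np.polyfit(T[:,0],T[:,1],1))
E
```

```text
150 [164, 171, 168, 144, 106, 82, 78, 79, 79, 79, 78, 78, 78, 78, 79, 80, 80, 80, 80, 79, 79, 78, 78, 79, 80, 82, 81, 81, 81, 80, 80, 79, 79, 77, 71, 64, 54, 48, 46, 47, 64, 110, 155, 176, 180, 178, 177, 177, 176, 176, 178, 178] | [177, 175, 174, 173, 174, 175, 176, 173, 153, 109, 64, 48, 51, 58, 68, 75, 79, 79]
170 [161, 164, 171, 170, 148, 110, 82, 77, 78, 78, 77, 78, 86, 111, 133, 146, 150, 152, 152, 151, 152, 151, 151, 151, 150, 147, 134, 108, 87, 80, 80, 78, 78, 76, 73, 67, 58, 49, 45, 44, 49, 73, 103, 122, 140, 162, 173, 177, 176, 177, 178, 178] | [176, 174, 174, 173, 175, 176, 176, 165, 125, 74, 49, 46, 53, 64, 73, 77, 78, 78]
fence 35 [238.9 162. ] tool y -0.024560582799440615 7.960396690520331e-05 [ 0.01241529 -0.02511156]
jaw 35 [308.41666667 162.        ] tool y 0.01759021713857652 4.169829403969242e-05 [0.00419556 0.01740359]
```

Call:
{"name": "apply_moves", "arguments": {
  "targets": [
    {"dp": [0,-0.14,0],"rotation": [0,0,0.3]},
    {"dp": [0,0,0.8],"rotation": [0,0,0]},
    {"dp": [0,0,0.6],"rotation": [0,0,0]},
    {"dp": [0,0,0.5],"rotation": [0,0,0]},
    {"dp": [0,0,0.3],"rotation": [0,0,0]}
  ]
}}

```text
time: 8.35
ee_pos: [0.5213, -0.177, 0.0693]
orientation: [-0.415, -3.113, -0.0]
ft_force: [0.3, 0.5, -1.2]
finger_gap: 0.0395
gripper_force: 41.0
```

Call:
{"name": "apply_moves", "arguments": {
  "targets": [
    {"dp": [0,0,0.7],"rotation": [0,0,0]},
    {"dp": [0,0,0.7],"rotation": [0,0,0]},
    {"dp": [0,0,0.4],"rotation": [0,0,0]},
    {"dp": [0,0,0.2],"rotation": [0,0,0]},
    {"dp": [0,0,0],"rotation": [0,0,0]}
  ]
}}

```text
time: 8.85
ee_pos: [0.5217, -0.1772, 0.0499]
orientation: [-0.415, -3.113, -0.0]
ft_force: [0.5, -0.3, -1.0]
finger_gap: 0.0395
gripper_force: 41.0
```

Call:
{"name": "apply_moves", "arguments": {
  "targets": [
    {"dp": [0,0,0.1],"rotation": [0,0,0]},
    {"dp": [0,0,0.1],"rotation": [0,0,0]},
    {"dp": [0,0,0.1],"rotation": [0,0,0]},
    {"dp": [0,0,0],"rotation": [0,0,0]}
  ]
}}

```text
time: 9.25
ee_pos: [0.5221, -0.1774, 0.0482]
orientation: [0.415, 3.113, 0.001]
ft_force: [-1.3, 1.5, 4.6]
finger_gap: 0.0396
gripper_force: 41.5
```

Call:
{"name": "apply_moves", "arguments": {
  "targets": [
    {"dp": [0,0,0],"rotation": [0,0,0]},
    {"dp": [0,0,0],"rotation": [0,0,0]},
    {"dp": [0,0,0],"rotation": [0,0,0]},
    {"dp": [0,0,0],"rotation": [0,0,0]},
    {"dp": [0,0,0],"rotation": [0,0,0]}
  ],
  "hand": 1
}}

```text
time: 9.75
ee_pos: [0.5219, -0.1772, 0.0472]
orientation: [-0.415, -3.114, 0.0]
ft_force: [0.3, -0.3, 0.4]
finger_gap: 0.0855
gripper_force: 0.0
```

Call:
{"name": "apply_moves", "arguments": {
  "targets": [
    {"dp": [0,0,-1.5],"rotation": [0,0,0]},
    {"dp": [0,0,-3],"rotation": [0,0,0]},
    {"dp": [0,0,-4],"rotation": [0,0,0]},
    {"dp": [0,0,-4],"rotation": [0,0,0]},
    {"dp": [0,0,-2],"rotation": [0,0,0]}
  ]
}}

```text
time: 10.25
ee_pos: [0.5235, -0.1783, 0.1962]
orientation: [0.415, 3.108, -0.002]
ft_force: [0.3, -0.2, -0.6]
finger_gap: 0.0855
gripper_force: 0.0
```

Call:
{"name": "apply_moves", "arguments": {
  "targets": [
    {"dp": [0,0,0],"rotation": [0,0,0]},
    {"dp": [0,0,0],"rotation": [0,0,0]},
    {"dp": [0,0,0],"rotation": [0,0,0]}
  ]
}}

```text
time: 10.55
ee_pos: [0.5208, -0.1766, 0.1906]
orientation: [-0.415, -3.111, -0.001]
ft_force: [0.0, -0.1, -1.0]
finger_gap: 0.0851
gripper_force: 0.0
```

```bash
python3 - <<'E'
from gd import *
look('w5',.081)
w=cv2.imread('pics/w5.png')
s=read_camera('side')[230:330,290:410,::-1]
s=cv2.resize(s,(480,400),interpolation=cv2.INTER_CUBIC)
w=cv2.resize(w[100:330,190:370],(313,400))
cv2.imwrite('pics/fin.png',np.hstack([s,w]))
E
```

```text
bbox [ 253  157   52   88 4322]
dots [[278.5, 190.2], [278.5, 207.2], [278.5, 224.0]] [[0.5072, -0.1748, 0.081], [0.5206, -0.1785, 0.081], [0.5342, -0.1822, 0.081]] dir 164.8095784510948
```

View pics/fin.png

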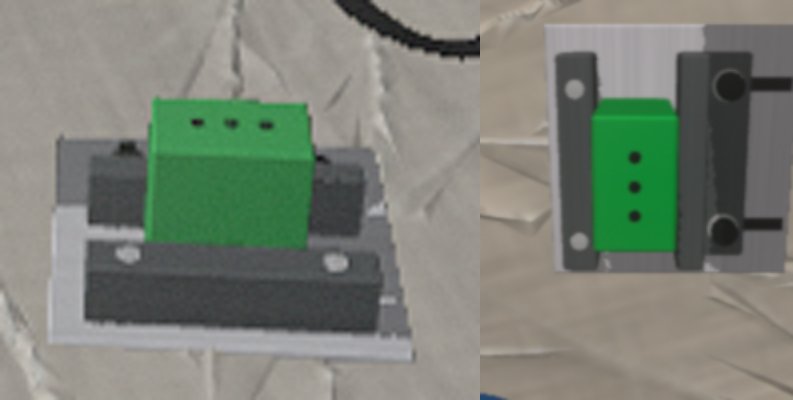

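The pictures show the green block upright and fully down between fence and jaw. It is central along the fence with its dots at (278, 207), and the gripper is clear.

```bash
python3 -c "
from bench import *
print(hand_in())"
```

```text
the job is handed in; nothing more can be done
None
```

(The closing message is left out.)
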